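Show the trainee how to balance the centrifuge

ROBOT

A 6-joint arm with a two-finger parallel gripper is mounted at the origin on the work surface. World frame = base frame: x ahead of the robot, y to its left, z up, the work surface at z = 0. Lengths are in mm, angles in rad, forces in N, time in s.
With the tool pointing down it reaches from about 350 to 925 mm from the base axis. Payload 6.4 kg.
Tool frame: the origin (TCP) lies on the centre line of the jaws, within the pads' length; the fingertips stand 14 mm ahead of it and the grasp point (between the pads) lies 5 mm behind it; x points along the fingers, z is the direction in which the jaws open and shut, and the axes are right-handed (so a half turn about x gives the same grasp; the last joint's range is limited). The gripper opens to 85 mm and grips with 20 to 120 N. Pads are 22 mm wide; open, the fingers measure 114 mm over their backs; the gripper's body (76 mm by 85 mm) begins 54 mm behind the grasp point. The pads swing forward as they close: fully open they stand 13 mm farther back than shut.
Start: joints at [-1.32, 0.245, 1.558, -0, 1.339, -0.174], TCP at [267.896, -592.238, 224.69] pointing down, gripper open.
Joint ranges: [-3.13, 3.13], [-1.02, 2.26], [0.13, 2.54], [-0.95, 4.09], [0.21, 2.88], [-2.74, 2.74]. Speed limits (rad/s): [2.57, 2.57, 3.14, 3.14, 3.14, 3.14].

INTERFACE

Orientations are given as a 3x3 rotation matrix whose columns are the frame's x, y, z axes.
In Python, from cell import readout, optics, bot, spotter gives the robot as it stands.
- The arm moves only by the tool play_rows, never from a script. Its argument "steps" is a list of rows, each an object of numbers: "dx", "dy", "dz": the shift along the tool's x, y, z in cm; "ax", "ay", "az": the turn, a rotation vector about the tool's x, y, z in degrees; "jaw": the opening, from 0 (shut) to 1 (fully open). In form: [{"dx": .., "dy": .., "dz": .., "ax": .., "ay": .., "az": .., "jaw": ..}, ...]. A call has 1 to 12 rows; each row shifts and turns the commanded pose from where the row before left it, along the tool's axes as they then stand; what a row does not reach is not made up. A row lasts 1/10 s, in which the tool goes at most 50 mm and 8.59 degrees, less where a joint would pass 70% of its speed; a pose out of reach is approached as far as the arm can. A call is refused whole if a number of a shift passes 5 or a number of a turn 8.59, either way. A call with a gripper value outside its range is refused whole. The fingers move at their own pace and stop on an object; the grip force is fixed at half the most. Time passes only in rows, so rows that do not move let the fingers close. It gives the time, the measured TCP pose, the force and the opening at its end, in the units of the state.
- readout.get_obs(): the state, without advancing time (a new reading comes with each control period).
- optics.camera(name): name is "side" or "top" or "wrist"; returns the picture (420x560x3 uint8, red, green, blue); there is no depth.
- optics.calibration(name): a dict with "fov_y" (degrees; the focal length in pixels is half the picture's height over the tangent of half this angle, whatever the lens; pixels are square), "cx", "cy" (the principal point, pixels), "world_from_camera" (4x4, takes a point from camera to world coordinates). Camera axes: x right, y down, z forward; pixel columns grow to the right and rows downward; lengths in mm; the calibration is good to about 2 mm. A picture is of the moment at which its call begins: read the wrist's pose just before it. calibration takes no time and is no camera call; for the wrist camera it gives the pose at the moment of the call.
- bot.finish_job(): hands the job in, once; it reports no verdict.
Trained networks look in the newest picture that a camera, given by its name, has taken for a name from the list of things; names that differ only in an ending like _2 or _b are one class to them, and where a whole thing is asked for, a point or a joint stands for the part that bears it (a point fixed in the world has none). Each returns a list of dicts, best first, with "score" (0 to 1); they miss things now and then, are a little off and sometimes report something else, mostly with a low value. They report only what shows in the picture. A call takes as long as a camera call.
- spotter.find_in(camera, query): "location" ([row, column] in pixels, amid what is visible of it).
- spotter.masks_of(camera, query): "region" (420x560 bool, what is visible of it) and "location" ([row, column] in pixels, amid what is visible of it).
- spotter.mark_of(camera, query): "location" ([row, column] in pixels: a listed point, or the origin of a listed thing).
The state is a dict: "time_s": time; "joints": joint angles; "joint_velocities": joint speeds; "effort": joint torques, N m; "position": TCP position; "tool_rot": TCP orientation; "ft_force": force on the tool from outside, world axes, zero at the start; "ft_torque": the same for the moment, N m; "finger_gap": finger opening in mm.
Only numpy, scipy, OpenCV 4.12 (cv2) and the standard library are available. Lean on these libraries where they do the work, as an engineer would, in place of code of your own. Each camera call takes 0.05 s, during which the arm holds its last target.

TASK

Show the trainee how to balance the centrifuge: point at the green-capped tube in the blue rack, fingertips 1 to 3 cm above its cap, and stay there for a good two seconds; then point in the same way at the empty rotor place straight across from the green-capped tube that is already in the rotor, and finish there, still pointing. Touch nothing at all, and do not point closely at any other tube or rotor place on the way.

Things in the scene. Friction and masses are not known exactly. Their poses are not given: they have to be found in the camera images.
- cap_green (a point): Centre of the top face of the green cap of the tube in the rack that is to be pointed at: a loose upright sample tube 13 mm in diameter, 82 mm over all, its cap 18 mm in diameter and 19 mm tall, the top about 88 mm above the bench. Which hole it stands in varies. All five rack caps have the same height; the nearest is 38 mm away, centre to centre.
- cap_red (a point): Centre of the top face of the red cap of another such tube in the rack (not to be pointed at).
- cap_lavender (a point): Centre of the top face of the lavender (purple) cap of another such tube in the rack (not to be pointed at).
- cap_yellow (a point): Centre of the top face of the yellow cap of another such tube in the rack (not to be pointed at).
- cap_blue (a point): Centre of the top face of the light blue cap of another such tube in the rack (not to be pointed at).
- spuncap_green (a point): Centre of the top face of the green cap of the one green-capped tube already loaded in the rotor. Loaded tubes lean inwards at 35 degrees, so their caps stand about 16 mm nearer the rotor's axis than the mouth of their place and about 21 mm higher than it.
- spuncap_red_a (a point): The same point of a red-capped tube in the rotor; it and the next one are already a balanced pair, across from each other.
- spuncap_red_b (a point): The same point of the other red-capped tube in the rotor.
- place0 (a point): Centre of the mouth of rotor place 0, one of six aluminium sleeves (mouth 16 mm inside, 21 mm outside) on a circle of 55 mm radius round the rotor axis, 60 degrees apart, numbered anticlockwise from above, leaning inwards at 35 degrees; mouths 178 mm above the bench, 22 mm below the rim of the bowl. Three hold tubes, three are empty.
- place1 (a point): Centre of the mouth of rotor place 1, one of six aluminium sleeves (mouth 16 mm inside, 21 mm outside) on a circle of 55 mm radius round the rotor axis, 60 degrees apart, numbered anticlockwise from above, leaning inwards at 35 degrees; mouths 178 mm above the bench, 22 mm below the rim of the bowl. Three hold tubes, three are empty.
- place2 (a point): Centre of the mouth of rotor place 2, one of six aluminium sleeves (mouth 16 mm inside, 21 mm outside) on a circle of 55 mm radius round the rotor axis, 60 degrees apart, numbered anticlockwise from above, leaning inwards at 35 degrees; mouths 178 mm above the bench, 22 mm below the rim of the bowl. Three hold tubes, three are empty.
- place3 (a point): Centre of the mouth of rotor place 3, one of six aluminium sleeves (mouth 16 mm inside, 21 mm outside) on a circle of 55 mm radius round the rotor axis, 60 degrees apart, numbered anticlockwise from above, leaning inwards at 35 degrees; mouths 178 mm above the bench, 22 mm below the rim of the bowl. Three hold tubes, three are empty.
- place4 (a point): Centre of the mouth of rotor place 4, one of six aluminium sleeves (mouth 16 mm inside, 21 mm outside) on a circle of 55 mm radius round the rotor axis, 60 degrees apart, numbered anticlockwise from above, leaning inwards at 35 degrees; mouths 178 mm above the bench, 22 mm below the rim of the bowl. Three hold tubes, three are empty.
- place5 (a point): Centre of the mouth of rotor place 5, one of six aluminium sleeves (mouth 16 mm inside, 21 mm outside) on a circle of 55 mm radius round the rotor axis, 60 degrees apart, numbered anticlockwise from above, leaning inwards at 35 degrees; mouths 178 mm above the bench, 22 mm below the rim of the bowl. Three hold tubes, three are empty.
- rotor (a joint): Angle of the dark grey rotor in the bowl, rad, anticlockwise from above, 0 at the start whichever way it then stands. It turns freely when nudged; it must not be.
- centrifuge: White bench centrifuge, 360 (x) by 280 mm (y), deck 200 mm above the bench; origin at the centre of its underside, x towards its back. The rotor axis stands at x = 20 mm in an open bowl of 105 mm radius; its nut rises to 175 mm. The white lid stands open at the back: hinged at x = 180 mm on the deck, leaning back 19 degrees from upright, 264 mm wide, top edge about 460 mm above the bench.
- rack: Blue tube rack, 66 mm (x) by 160 mm (y) by 56 mm tall, 2 by 6 holes, half filled; origin at the centre of its underside.
- pot: Sample pot with a yellow lid, 66 mm in diameter, 66 mm tall, a bystander; origin at the centre of its underside.
- stain: Amber bottle with a black cap, 36 mm in diameter, 85 mm tall, a bystander; origin at the centre of its underside.

How it is judged:
By the outcome, as a careful person would: the job done as asked, in the order asked, and still so for the second after the job is handed in, with the robot touching nothing.
It also fails if it takes over 38 s, if anything falls off the work surface, if the arm or the gripper's body presses on something with over 40 N, if the wrist force passes 120 N, or if a joint passes its speed limit or range.

## Working session

There is one attempt and no reset: what is moved stays moved. The work goes in short steps, Python scripts to look and compute and a tool call to move; the robot and the scene stay as the last step left them, time stands still between calls to the robot, and variables do not carry over. Pictures are saved under pics/ and viewed, and the job is handed in when it is done.

Besides the shell and the picture viewer there is one more tool, called after "Request:" as a command line: name --argument value ..., lists and objects as JSON in quotes. play_rows: Moves the arm, as the interface text tells. Its arguments: {"type":"object","properties":{"steps":{"type":"array"}},"required":["steps"]}

```bash
ls; mkdir -p pics; python3 - <<'E'
from cell import readout, optics, bot, spotter
import cv2,numpy as np
o=readout.get_obs()
print(o['time_s'],o['position'],np.round(o['tool_rot'],3),o['finger_gap'])
for n in ['side','top','wrist']:
    c=optics.calibration(n); print(n,c['fov_y'],c['cx'],c['cy'],np.round(c['world_from_camera'],3).tolist())
    im=optics.camera(n); cv2.imwrite(f'pics/{n}0.png',im[:,:,::-1])
for n in ['cap_green','spuncap_green','spuncap_red_a']:
  for cam in ['side','top']:
    print(n,cam,[(np.round(d['location'],1).tolist(),round(d['score'],2)) for d in spotter.mark_of(cam,n)][:4])
print(readout.get_obs()['time_s'])
E
```

```text
pics
0.0 [ 267.74741304 -591.66199017  223.5872855 ] [[-0.     0.911  0.412]
 [ 0.002  0.412 -0.911]
 [-1.     0.    -0.002]] 85.38829381432028
side 43.682213109854544 280.25992519868373 193.08084183875187 [[-0.943, -0.247, 0.222, 337.834], [-0.332, 0.73, -0.597, 693.551], [-0.015, -0.637, -0.771, 978.409], [0.0, 0.0, 0.0, 1.0]]
top 53.26306168799004 279.6619875829684 212.1673532771067 [[-0.029, -0.992, 0.122, 452.597], [-1.0, 0.028, -0.01, 34.86], [0.006, -0.122, -0.992, 1128.201], [0.0, 0.0, 0.0, 1.0]]
wrist 58.788604723883005 277.3542863461405 205.12031811437177 [[0.411, -0.868, -0.278, 337.658], [-0.912, -0.392, -0.123, -559.041], [-0.002, 0.304, -0.953, 373.222], [0.0, 0.0, 0.0, 1.0]]
cap_green side [([301.8, 310.0], 0.69)]
cap_green top [([266.3, 196.4], 0.53), ([245.6, 362.3], 0.34)]
spuncap_green side [([113.1, 369.3], 0.65)]
spuncap_green top [([253.0, 357.3], 0.56), ([261.3, 373.2], 0.39)]
spuncap_red_a side [([97.4, 361.1], 0.62), ([119.2, 350.6], 0.54)]
spuncap_red_a top [([245.7, 360.7], 0.54), ([242.2, 398.7], 0.47)]
0.45
```

View pics/side0.png

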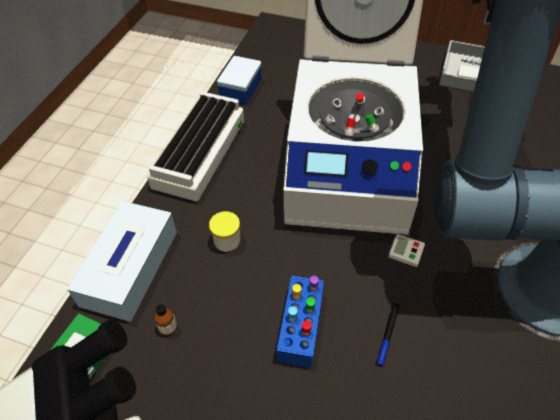

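View pics/top0.png

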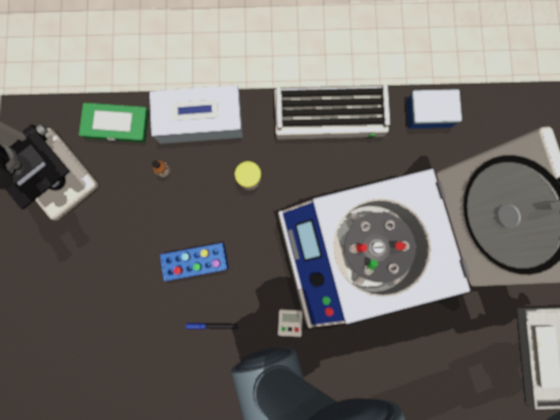

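```bash
python3 - <<'E'
import cv2
a=cv2.imread('pics/top0.png')[180:320,310:450]; cv2.imwrite('pics/topz.png',cv2.resize(a,(600,600),interpolation=cv2.INTER_CUBIC))
a=cv2.imread('pics/side0.png')[50:190,290:430]; cv2.imwrite('pics/sidez.png',cv2.resize(a,(600,600),interpolation=cv2.INTER_CUBIC))
E
```

```text
(no output)
```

View zooms.

View pics/topz.png

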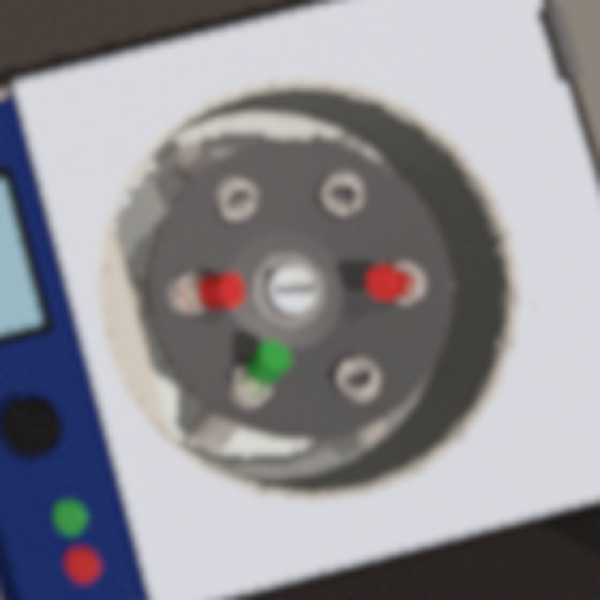

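View pics/sidez.png

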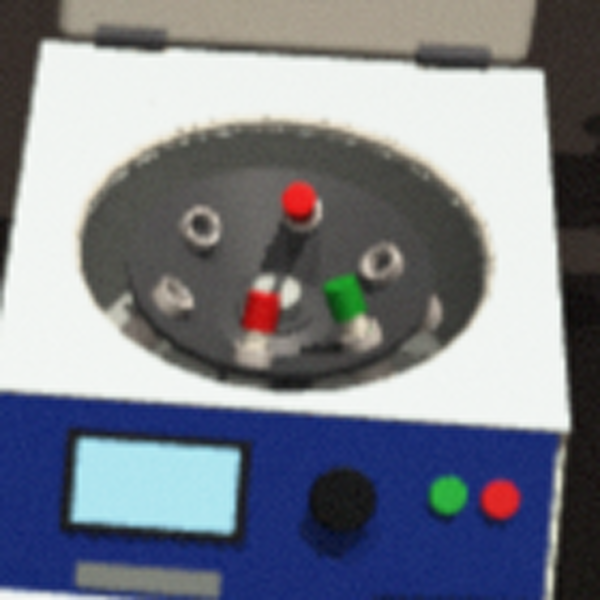

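View pics/wrist0.png

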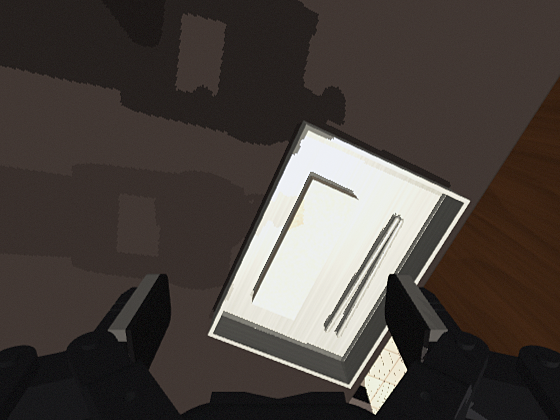

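```bash
cat > h.py <<'E'
import numpy as np
from cell import readout, optics, bot, spotter
def ray(n,rc,cal=None):
    c=cal or optics.calibration(n); f=210/np.tan(np.radians(c['fov_y']/2))
    d=np.array([(rc[1]-c['cx'])/f,(rc[0]-c['cy'])/f,1]); T=np.array(c['world_from_camera'])
    return T[:3,3],T[:3,:3]@d
def atz(n,rc,z):
    p,d=ray(n,rc); return p+d*(z-p[2])/d[2]
def tri(a,b):
    (p,d),(q,e)=ray('side',a),ray('top',b)
    s=np.linalg.lstsq(np.c_[d,-e],q-p,rcond=None)[0]; x,y=p+s[0]*d,q+s[1]*e
    return (x+y)/2,np.linalg.norm(x-y)
E
python3 - <<'E'
from h import *
np.set_printoptions(precision=1,suppress=True)
print('place',tri((103.2,337.4),(224.8,390.5)),atz('top',(224.8,390.5),178),atz('side',(103.2,337.4),178))
print('nut',tri((50+293*.2333,290+280*.2333),(180+290*.2333,310+294*.2333)), atz('top',(180+290*.2333,310+294*.2333),175))
print('capg',tri((301.8,310.0),(266.3,196.4)),atz('top',(266.3,196.4),88),atz('side',(301.8,310.),88))
for cam,c in (('top',(253,357)),('side',(113.1,369.3))): print('spun',atz(cam,c,199))
for i in range(6):
  for cam in ['side','top']:
    print(i,cam,[(np.round(d['location'],1).tolist(),round(d['score'],2),atz(cam,d['location'],178)) for d in spotter.mark_of(cam,f'place{i}')][:3])
for n in ['red','lavender','yellow','blue','green']:
    print(n,[(d['location'],d['score'],atz('top',d['location'],88)) for d in spotter.masks_of('top','cap_'+n)][:2])
for n in ['rack','centrifuge','pot','stain']: print(n,[(d['location'],d['score'],atz('top',d['location'],0)) for d in spotter.mark_of('top',n)][:1])
print(readout.get_obs()['time_s'])
E
```

```text
place (array([ 534. , -227.7,  173.5]), np.float64(0.5235943274242431)) [ 533.4 -226.5  178. ] [ 533.2 -222.5  178. ]
nut (array([ 483.2, -199.2,  165.7]), np.float64(1.0999389328338485)) [ 482.3 -197.   175. ]
capg (array([453.1, 234. ,  84.8]), np.float64(1.728655231938939)) [452.3 233.2  88. ] [453.6 235.8  88. ]
spun [ 471.2 -142.7  199. ]
spun [ 452.8 -188.8  199. ]
0 side [([110.6, 378.9], 0.78, array([ 437.3, -227.7,  178. ])), ([103.0, 340.2], 0.74, array([ 527.3, -225.2,  178. ])), ([117.4, 327.6], 0.71, array([ 541.2, -169. ,  178. ]))]
0 top [([263.5, 394.0], 0.96, array([ 445.6, -229. ,  178. ])), ([267.2, 372.0], 0.92, array([ 438.8, -178.9,  178. ])), ([224.5, 390.7], 0.88, array([ 534.1, -227. ,  178. ]))]
1 side [([110.6, 378.9], 0.78, array([ 437.3, -227.7,  178. ])), ([103.0, 340.2], 0.74, array([ 527.3, -225.2,  178. ])), ([117.4, 327.6], 0.71, array([ 541.2, -169. ,  178. ]))]
1 top [([263.5, 394.0], 0.96, array([ 445.6, -229. ,  178. ])), ([267.2, 372.0], 0.92, array([ 438.8, -178.9,  178. ])), ([224.5, 390.7], 0.88, array([ 534.1, -227. ,  178. ]))]
2 side [([11
[... 1388 characters left out ...]
[ 534.1, -227. ,  178. ]))]
red [([267.0, 177.2], 0.54, array([451.9, 280.4,  88. ]))]
lavender [([263.4, 218.9], 0.46, array([457.7, 177.9,  88. ]))]
yellow [([253.1, 205.9], 0.57, array([483.9, 209.6,  88. ])), ([231.6, 444.1], 0.39, array([ 520.2, -384.1,   88. ]))]
blue [([256.5, 185.5], 0.42, array([477., 260.,  88.])), ([241.9, 378.5], 0.25, array([ 499.3, -218.8,   88. ]))]
green [([247.5, 360.5], 0.16, array([ 486.7, -173.3,   88. ]))]
rack [([259.4, 197.6], 0.87, array([470.4, 246.7,   0. ]))]
centrifuge [([251.6, 351.9], 0.71, array([ 479.3, -167.2,    0. ]))]
pot [([179.9, 251.5], 0.65, array([682.7,  98.2,   0. ]))]
stain [([168.6, 163.3], 0.75, array([720.9, 339.5,   0. ]))]
1.5
```

Request:
play_rows --steps '[{"dx": -4.3, "jaw": 0}, {"dx": -4.3, "jaw": 0}, {"dx": -4.3, "jaw": 0}, {"dx": -4.3, "jaw": 0}, {"dx": -4.3, "jaw": 0}, {"dx": -4.3, "jaw": 0}, {"jaw": 0}]'

```text
invalid input at $.steps[0]: expected keys dx, dy, dz, ax, ay, az, jaw
```

```bash
python3 - <<'E'
from h import *
from scipy.optimize import least_squares
s=.23333
# mouths by eye on top zoom (x,y): empties + green-loaded, red-loaded sleeves partly visible
pts={'tgt':(345,192),'b':(238,199),'c':(359,379)}
W={k:atz('top',(180+y*s,310+x*s),178)[:2] for k,(x,y) in pts.items()}
W['c2']=np.array([445.6,-229.]);W['t2']=np.array([534.1,-227])
k={'tgt':0,'t2':0,'b':1,'c':-2,'c2':-2}
k={'tgt':0,'t2':0,'b':1,'c':-2,'c2':-2}
f=lambda p:np.concatenate([p[:2]+55*np.array([np.cos(p[2]+k[n]*np.pi/3),np.sin(p[2]+k[n]*np.pi/3)])-W[n] for n in W])
r=least_squares(f,[484,-200,-.5]);p=r.x;print(W,p,np.round(r.fun,1))
for j in range(6): print(j,np.round(p[:2]+55*np.array([np.cos(p[2]+j*np.pi/3),np.sin(p[2]+j*np.pi/3)]),1))
E
```

```text
{'tgt': array([ 533.38871612, -226.50041878]), 'b': array([ 531.2754935 , -169.28364531]), 'c': array([ 434.63932935, -227.80790548]), 'c2': array([ 445.6, -229. ]), 't2': array([ 534.1, -227. ])} [ 485.74402347 -199.73620925   -0.49114328] [ 0.9  0.8  1.2 -1.4  4.4 -1.  -6.6  0.2  0.1  1.3]
0 [ 534.2 -225.7]
1 [ 532.5 -170.7]
2 [ 484.  -144.8]
3 [ 437.2 -173.8]
4 [ 439.  -228.8]
5 [ 487.5 -254.7]
```

Request:
play_rows --steps '[{"dx": -4.3, "dy": 0, "dz": 0, "ax": 0, "ay": 0, "az": 0, "jaw": 0}, {"dx": -4.3, "dy": 0, "dz": 0, "ax": 0, "ay": 0, "az": 0, "jaw": 0}, {"dx": -4.3, "dy": 0, "dz": 0, "ax": 0, "ay": 0, "az": 0, "jaw": 0}, {"dx": -4.3, "dy": 0, "dz": 0, "ax": 0, "ay": 0, "az": 0, "jaw": 0}, {"dx": -4.3, "dy": 0, "dz": 0, "ax": 0, "ay": 0, "az": 0, "jaw": 0}, {"dx": -4.3, "dy": 0, "dz": 0, "ax": 0, "ay": 0, "az": 0, "jaw": 0}, {"dx": 0, "dy": 0, "dz": 0, "ax": 0, "ay": 0, "az": 0, "jaw": 0}]'

```text
time_s: 2.2
position: [268.2, -593.2, 491.6]
tool_rot: [[0.003, 0.911, 0.412], [-0.013, 0.412, -0.911], [-1.0, -0.002, 0.014]]
ft_force: [0.2, 0.7, -0.0]
finger_gap: -0.0
```

Request:
play_rows --steps '[{"dx": 0, "dy": 2.5, "dz": -3.4, "ax": 0, "ay": 0, "az": 0, "jaw": 0}, {"dx": 0, "dy": 2.5, "dz": -3.4, "ax": 0, "ay": 0, "az": 0, "jaw": 0}, {"dx": 0, "dy": 2.5, "dz": -3.4, "ax": 0, "ay": 0, "az": 0, "jaw": 0}, {"dx": 0, "dy": 2.5, "dz": -3.4, "ax": 0, "ay": 0, "az": 0, "jaw": 0}, {"dx": 0, "dy": 2.5, "dz": -3.4, "ax": 0, "ay": 0, "az": 0, "jaw": 0}, {"dx": 0, "dy": 2.5, "dz": -3.4, "ax": 0, "ay": 0, "az": 0, "jaw": 0}, {"dx": 0, "dy": 2.5, "dz": -3.4, "ax": 0, "ay": 0, "az": 0, "jaw": 0}, {"dx": 0, "dy": 0, "dz": 0, "ax": 0, "ay": 0, "az": 0, "jaw": 0}, {"dx": 0, "dy": 0, "dz": 0, "ax": 0, "ay": 0, "az": 0, "jaw": 0}]'

```text
time_s: 3.1
position: [329.4, -302.7, 482.5]
tool_rot: [[0.0, 0.911, 0.413], [-0.001, 0.413, -0.911], [-1.0, -0.0, 0.001]]
ft_force: [-0.5, 0.0, -1.6]
finger_gap: -0.3
```

Request:
play_rows --steps '[{"dx": 0, "dy": 2.9, "dz": -3.4, "ax": 0, "ay": 0, "az": 0, "jaw": 0}, {"dx": 0, "dy": 2.9, "dz": -3.4, "ax": 0, "ay": 0, "az": 0, "jaw": 0}, {"dx": 0, "dy": 2.9, "dz": -3.4, "ax": 0, "ay": 0, "az": 0, "jaw": 0}, {"dx": 0, "dy": 2.9, "dz": -3.4, "ax": 0, "ay": 0, "az": 0, "jaw": 0}, {"dx": 0, "dy": 2.9, "dz": -3.4, "ax": 0, "ay": 0, "az": 0, "jaw": 0}, {"dx": 0, "dy": 2.9, "dz": -3.4, "ax": 0, "ay": 0, "az": 0, "jaw": 0}, {"dx": 0, "dy": 2.9, "dz": -3.4, "ax": 0, "ay": 0, "az": 0, "jaw": 0}, {"dx": 0, "dy": 2.5, "dz": -4, "ax": 0, "ay": 0, "az": 0, "jaw": 0}, {"dx": 0, "dy": 2.5, "dz": -4, "ax": 0, "ay": 0, "az": 0, "jaw": 0}, {"dx": 0, "dy": 2.5, "dz": -4, "ax": 0, "ay": 0, "az": 0, "jaw": 0}, {"dx": 0, "dy": 2.5, "dz": -4, "ax": 0, "ay": 0, "az": 0, "jaw": 0}, {"dx": 0, "dy": 2.5, "dz": -4, "ax": 0, "ay": 0, "az": 0, "jaw": 0}]'

```text
time_s: 4.3
position: [448.6, 232.3, 481.7]
tool_rot: [[-0.001, 0.912, 0.411], [-0.001, 0.411, -0.912], [-1.0, -0.001, 0.0]]
ft_force: [-0.1, -0.2, -0.2]
finger_gap: 0.1
```

Request:
play_rows --steps '[{"dx": 4, "dy": 0, "dz": 0, "ax": 0, "ay": 0, "az": 0, "jaw": 0}, {"dx": 4, "dy": 0, "dz": 0, "ax": 0, "ay": 0, "az": 0, "jaw": 0}, {"dx": 4, "dy": 0, "dz": 0, "ax": 0, "ay": 0, "az": 0, "jaw": 0}, {"dx": 4, "dy": 0, "dz": 0, "ax": 0, "ay": 0, "az": 0, "jaw": 0}, {"dx": 0, "dy": 0, "dz": 0, "ax": 0, "ay": 0, "az": 0, "jaw": 0}, {"dx": 0, "dy": 0, "dz": 0, "ax": 0, "ay": 0, "az": 0, "jaw": 0}]'

```text
time_s: 4.9
position: [448.2, 230.4, 322.7]
tool_rot: [[-0.001, 0.912, 0.411], [-0.0, 0.411, -0.912], [-1.0, -0.001, -0.0]]
ft_force: [0.4, -1.0, 1.1]
finger_gap: 0.2
```

```bash
python3 - <<'E'
from h import *
import cv2
np.set_printoptions(precision=2,suppress=True)
o=readout.get_obs(); print(o['time_s'],o['position'],o['tool_rot'],o['joints'])
c=optics.calibration('wrist'); im=optics.camera('wrist'); cv2.imwrite('pics/w1.png',im[:,:,::-1])
for n in ['green','red','yellow','lavender','blue']:
  for d in spotter.mark_of('wrist','cap_'+n)[:2]:
    p,v=ray('wrist',d['location'],c); print(n,d['location'],d['score'],p+v*(88-p[2])/v[2])
E
```

```text
4.9 [448.2  230.39 322.7 ] [[-0.    0.91  0.41]
 [-0.    0.41 -0.91]
 [-1.   -0.   -0.  ]] [ 0.25 -0.17  1.81 -0.    1.51  1.4 ]
green [159.6, 274.8] 0.5 [449.92 235.73  88.  ]
red [144.0, 229.7] 0.79 [445.71 284.64  88.  ]
yellow [133.5, 301.2] 0.55 [485.51 222.16  88.  ]
lavender [168.2, 320.6] 0.86 [461.3  188.19  88.  ]
blue [125.7, 257.8] 0.67 [474.55 265.6   88.  ]
```

View pics/w1.png

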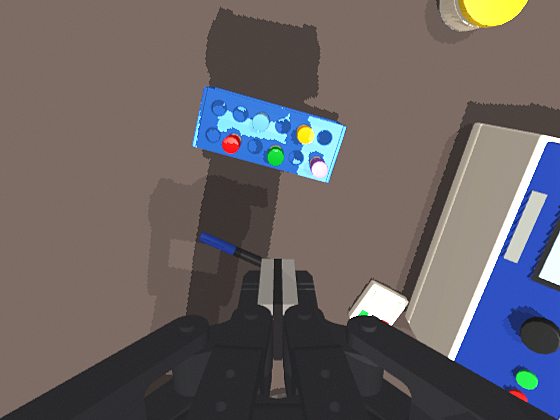

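Request:
play_rows --steps '[{"dx": 4, "dy": 0.2, "dz": -0.2, "ax": 0, "ay": 0, "az": 0, "jaw": 0}, {"dx": 4, "dy": 0.3, "dz": -0.1, "ax": 0, "ay": 0, "az": 0, "jaw": 0}, {"dx": 3, "dy": 0, "dz": 0, "ax": 0, "ay": 0, "az": 0, "jaw": 0}, {"dx": 0, "dy": 0, "dz": 0, "ax": 0, "ay": 0, "az": 0, "jaw": 0}, {"dx": 0, "dy": 0, "dz": 0, "ax": 0, "ay": 0, "az": 0, "jaw": 0}, {"dx": 0, "dy": 0, "dz": 0, "ax": 0, "ay": 0, "az": 0, "jaw": 0}]'

```text
time_s: 5.8
position: [452.5, 236.2, 215.6]
tool_rot: [[0.005, 0.911, 0.412], [0.001, 0.412, -0.911], [-1.0, 0.005, 0.001]]
ft_force: [0.5, 0.4, -0.5]
finger_gap: 0.0
```

```bash
python3 - <<'E'
from h import *
import cv2
np.set_printoptions(precision=2,suppress=True)
o=readout.get_obs(); print(o['time_s'],o['position'],o['tool_rot'])
c=optics.calibration('wrist'); im=optics.camera('wrist'); cv2.imwrite('pics/w2.png',im[:,:,::-1])
ims=optics.camera('side'); cv2.imwrite('pics/s2.png',ims[:,:,::-1])
for n in ['green','red','yellow','lavender','blue']:
  for d in spotter.mark_of('wrist','cap_'+n)[:1]:
    p,v=ray('wrist',d['location'],c); print(n,d['location'],d['score'],p+v*(88-p[2])/v[2])
  for d in spotter.mark_of('side','cap_'+n)[:1]:
    print('   s',d['location'],atz('side',d['location'],88))
E
```

```text
5.8 [452.48 236.2  215.59] [[ 0.    0.91  0.41]
 [ 0.    0.41 -0.91]
 [-1.    0.    0.  ]]
green [192.8, 278.5] 0.82 [451.52 236.26  88.  ]
   s [298.6, 308.1] [458.94 230.53  88.  ]
red [176.8, 216.5] 0.75 [443.62 284.55  88.  ]
   s [322.0, 306.4] [447.58 277.01  88.  ]
yellow [161.6, 320.6] 0.7 [486.75 217.41  88.  ]
   s [286.0, 295.6] [489.74 212.62  88.  ]
lavender [207.7, 337.9] 0.62 [459.6  188.93  88.  ]
   s [280.1, 313.9] [460.29 188.85  88.  ]
blue [147.7, 258.4] 0.64 [477.1  264.25  88.  ]
   s [312.3, 290.8] [480.8  267.92  88.  ]
```

View pics/w2.png

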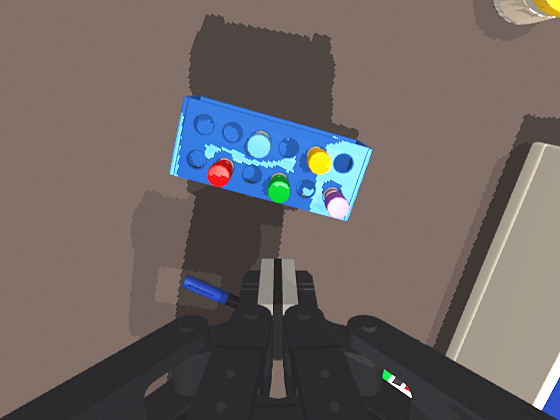

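View pics/s2.png

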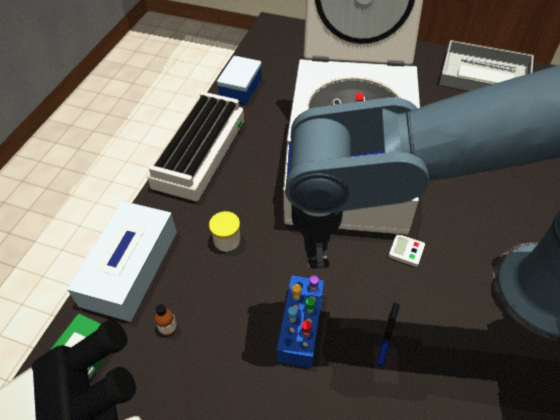

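Request:
play_rows --steps '[{"dx": 3, "dy": 0, "dz": 0, "ax": 0, "ay": 0, "az": 0, "jaw": 0}, {"dx": 3, "dy": 0, "dz": 0, "ax": 0, "ay": 0, "az": 0, "jaw": 0}, {"dx": 2, "dy": 0, "dz": 0, "ax": 0, "ay": 0, "az": 0, "jaw": 0}, {"dx": 1, "dy": 0, "dz": 0, "ax": 0, "ay": 0, "az": 0, "jaw": 0}, {"dx": 0, "dy": 0, "dz": 0, "ax": 0, "ay": 0, "az": 0, "jaw": 0}, {"dx": 0, "dy": 0, "dz": 0, "ax": 0, "ay": 0, "az": 0, "jaw": 0}, {"dx": 0, "dy": 0, "dz": 0, "ax": 0, "ay": 0, "az": 0, "jaw": 0}]'

```text
time_s: 7.1
position: [452.0, 236.1, 124.3]
tool_rot: [[0.003, 0.911, 0.412], [0.001, 0.412, -0.911], [-1.0, 0.003, 0.0]]
ft_force: [-0.2, -0.5, 0.2]
finger_gap: -0.1
```

```bash
python3 - <<'E'
from h import *
import cv2
np.set_printoptions(precision=2,suppress=True)
o=readout.get_obs(); print(o['time_s'],o['position'])
c=optics.calibration('wrist'); im=optics.camera('wrist'); cv2.imwrite('pics/w3.png',im[:,:,::-1])
ims=optics.camera('side')[220:380,220:400]; cv2.imwrite('pics/s3.png',cv2.resize(ims[:,:,::-1],(720,640)[0:2] if 0 else (675,600),interpolation=cv2.INTER_CUBIC))
for d in spotter.mark_of('wrist','cap_green')[:1]:
    p,v=ray('wrist',d['location'],c); print(d['location'],d['score'],p+v*(88-p[2])/v[2])
E
```

```text
7.1 [452.01 236.09 124.26]
[237.1, 282.2] 0.63 [452.33 234.89  88.  ]
```

View pics/w3.png

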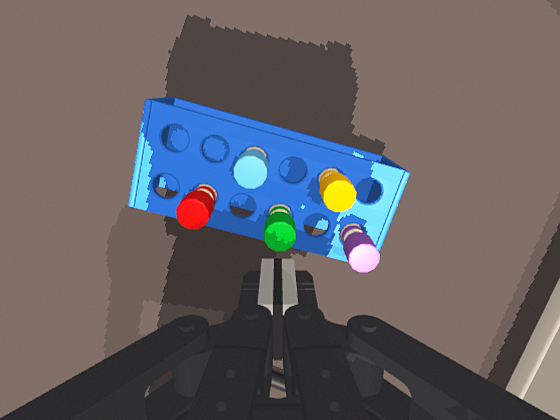

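View pics/s3.png

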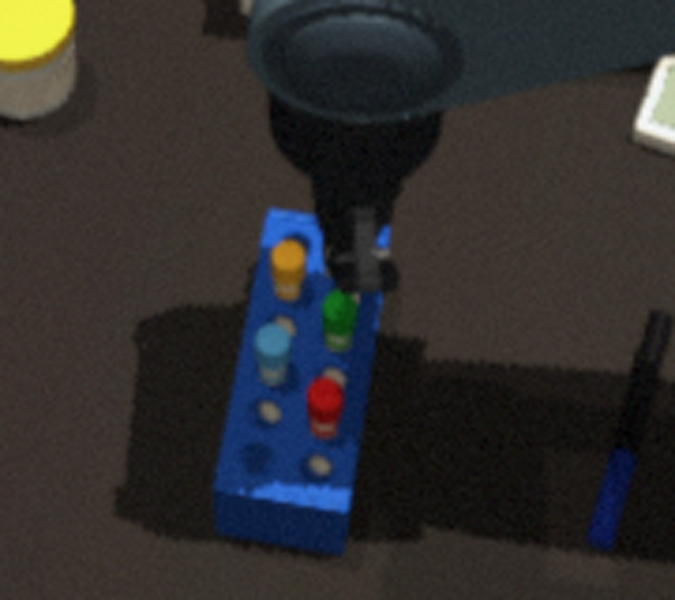

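```bash
python3 - <<'E'
from h import *
np.set_printoptions(precision=1,suppress=True)
def proj(n,P):
    c=optics.calibration(n); f=210/np.tan(np.radians(c['fov_y']/2))
    q=np.linalg.inv(np.array(c['world_from_camera']))@np.r_[P,1]; return np.array([c['cy']+f*q[1]/q[2],c['cx']+f*q[0]/q[2]])
o=readout.get_obs();R=np.array(o['tool_rot']);P=np.array(o['position'])
for a in (0,14):
  for y in (-11,0,11):
    t=P+R@[a,y,0]; s=proj('side',t); print(a,y,'wrist',proj('wrist',t),'sidezoom xy',(s[1]-220)*3.75,(s[0]-220)*3.75)
s=proj('side',[452,235.5,88]);print('cap',(s[1]-220)*3.75,(s[0]-220)*3.75,proj('wrist',[452,235.5,88]))
E
```

```text
0 -11 wrist [289.8 280.4] sidezoom xy 365.8148235538209 271.4895179686817
0 0 wrist [267.9 280.4] sidezoom xy 343.3941835625222 273.365992662421
0 11 wrist [245.2 280.4] sidezoom xy 320.95027039194406 275.2444151833396
14 -11 wrist [274.9 280.2] sidezoom xy 364.6188266702907 285.43264137147247
14 0 wrist [254.4 280.2] sidezoom xy 342.447500400183 287.29535091113553
14 11 wrist [233.1 280.2] sidezoom xy 320.2534164220913 289.1599724248158
cap 340.62044664177506 307.22506974556165 [236.7 281.1]
```

```bash
python3 - <<'E'
from h import *
import cv2
im=optics.camera('side')[265:315,290:340]; im=np.clip(im.astype(float)*2.2,0,255).astype('uint8')
cv2.imwrite('pics/s4.png',cv2.resize(im[:,:,::-1],(600,600),interpolation=cv2.INTER_CUBIC))
im=optics.camera('top')[220:320,140:260];im=np.clip(im.astype(float)*1.8,0,255).astype('uint8')
cv2.imwrite('pics/t4.png',cv2.resize(im[:,:,::-1],(720,600),interpolation=cv2.INTER_CUBIC))
E
```

```text
(no output)
```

View pics/s4.png

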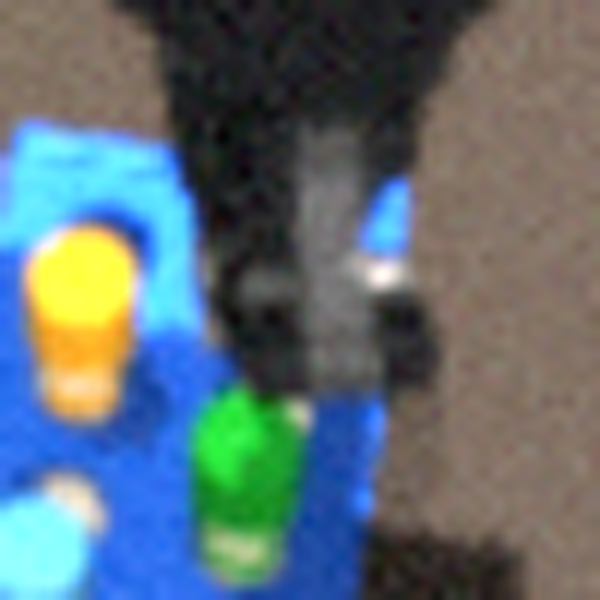

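View pics/t4.png

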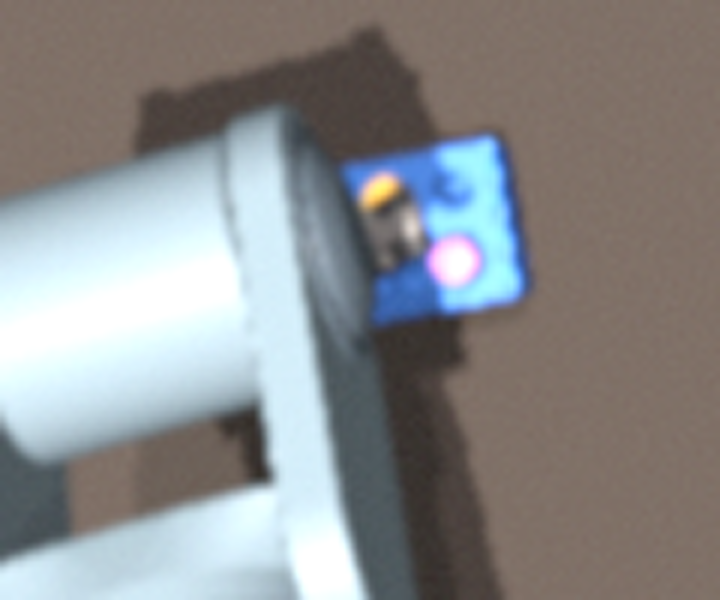

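```bash
python3 - <<'E'
from h import *
np.set_printoptions(precision=1,suppress=True)
def proj(n,P):
    c=optics.calibration(n); f=210/np.tan(np.radians(c['fov_y']/2))
    q=np.linalg.inv(np.array(c['world_from_camera']))@np.r_[P,1]; return np.array([c['cy']+f*q[1]/q[2],c['cx']+f*q[0]/q[2]])
o=readout.get_obs();R=np.array(o['tool_rot']);P=np.array(o['position']);print(o['time_s'])
for a in (14,-20):
 for z in (-15,0,15):
  for y in (-11,0,11):
    t=P+R@[a,y,z]; s=proj('side',t); print((a,y,z),'wrist',proj('wrist',t),'sidecrop xy',np.array([(s[1]-290)*12,(s[0]-265)*12]))
# finger tip from two rays: wrist row258 col278 ; side seam bottom
c=optics.calibration('wrist')
p,d=ray('wrist',(258,279)); 
for col,row in((318.75,297.5),(315,297.5),(321.5,297)):
  q,e=ray('side',(row,col)); s=np.linalg.lstsq(np.c_[d,-e],q-p,rcond=None)[0]
  x,y=p+s[0]*d,q+s[1]*e; print(x,y,'tool',R.T@(x-P),R.T@(y-P))
print('cam in tool',R.T@(p-P))
E
```

```text
7.35
(14, -11, -15) wrist [274.9 249.6] sidecrop xy [341.7 462.4]
(14, 0, -15) wrist [254.4 249.1] sidecrop xy [270.1 468.5]
(14, 11, -15) wrist [233.2 248.5] sidecrop xy [198.4 474.6]
(14, -11, 0) wrist [274.9 280.2] sidecrop xy [328.8 374.7]
(14, 0, 0) wrist [254.4 280.3] sidecrop xy [257.9 380.6]
(14, 11, 0) wrist [233.1 280.3] sidecrop xy [186.9 386.6]
(14, -11, 15) wrist [274.9 310.8] sidecrop xy [316.2 288.6]
(14, 0, 15) wrist [254.4 311.5] sidecrop xy [246.  294.5]
(14, 11, 15) wrist [233.1 312.1] sidecrop xy [175.7 300.4]
(-20, -11, -15) wrist [315.6 243.6] sidecrop xy [351.5 353.6]
(-20, 0, -15) wrist [291.6 242.8] sidecrop xy [277.9 359.8]
(-20, 11, -15) wrist [266.4 242. ] sidecrop xy [204.2 366. ]
(-20, -11, 0) wrist [315.6 280.8] sidecrop xy [338.2 264.6]
(-20, 0, 0) wrist [291.5 280.9] sidecrop xy [265.3 270.7]
(-20, 11, 0) wrist [266.4 280.9] sidecrop xy [192.3 276.8]
(-20, -11, 15) wrist [315.6 318. ] sidecrop xy [325.1 177.3]
(-20, 0, 15) wrist [291.5 318.9] sidecrop xy [252.9 183.3]
(-20, 11, 15) wrist [266.3 319.9] sidecrop xy [180.7 189.3]
[443.  232.7  94.8] [439.5 226.8  97.6] tool [28.4 -8.9 -0.5] [ 25.7 -14.5   3.4]
[446.5 234.3 102.9] [445.4 232.4 103.8] tool [20.4 -5.  -0.6] [19.5 -6.8  0.7]
[440.9 231.7  90. ] [435.3 222.5  94.4] tool [ 33.2 -11.2  -0.5] [ 28.9 -20.1   5.6]
cam in tool [-149.5   77.2   -1.3]
```

```bash
python3 - <<'E'
import cv2,numpy as np
a=cv2.imread('pics/wrist0.png')[250:390,80:220];b=cv2.imread('pics/w3.png')[215:315,230:330]
z=lambda q:cv2.resize(np.clip(q*1.6,0,255).astype('uint8'),(400,400),interpolation=cv2.INTER_CUBIC)
cv2.imwrite('pics/z.png',np.hstack([z(a),z(b)]))
E
```

```text
(no output)
```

View pics/z.png

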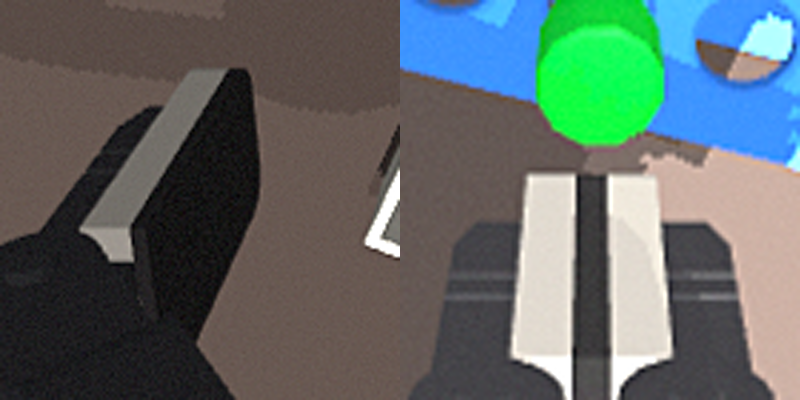

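Request:
play_rows --steps '[{"dx": -3, "dy": 0, "dz": 0, "ax": 0, "ay": 0, "az": 0, "jaw": 0}, {"dx": -3, "dy": 0, "dz": 0, "ax": -8.5, "ay": 0, "az": 0, "jaw": 0}, {"dx": -2, "dy": 0, "dz": 0, "ax": -8.5, "ay": 0, "az": 0, "jaw": 0}, {"dx": 0, "dy": 0, "dz": 0, "ax": -8.5, "ay": 0, "az": 0, "jaw": 0}, {"dx": 0, "dy": 0, "dz": 0, "ax": -8.5, "ay": 0, "az": 0, "jaw": 0}, {"dx": 0, "dy": 0, "dz": 0, "ax": -8.5, "ay": 0, "az": 0, "jaw": 0}, {"dx": 0, "dy": 0, "dz": 0, "ax": -8.5, "ay": 0, "az": 0, "jaw": 0}, {"dx": 0, "dy": 0, "dz": 0, "ax": -8.5, "ay": 0, "az": 0, "jaw": 0}, {"dx": 0, "dy": 0, "dz": 0, "ax": -8.5, "ay": 0, "az": 0, "jaw": 0}, {"dx": 0, "dy": 0, "dz": 0, "ax": -8.5, "ay": 0, "az": 0, "jaw": 0}, {"dx": 0, "dy": 0, "dz": 0, "ax": 0, "ay": 0, "az": 0, "jaw": 0}, {"dx": 0, "dy": 0, "dz": 0, "ax": 0, "ay": 0, "az": 0, "jaw": 0}]'

```text
time_s: 8.55
position: [450.9, 235.8, 202.8]
tool_rot: [[0.0, -0.185, 0.983], [0.0, 0.983, 0.185], [-1.0, 0.0, 0.0]]
ft_force: [-0.1, 0.7, -0.7]
finger_gap: -0.0
```

```bash
cat >> h.py <<'E'
def proj(n,P):
    c=optics.calibration(n); f=210/np.tan(np.radians(c['fov_y']/2))
    q=np.linalg.inv(np.array(c['world_from_camera']))@np.r_[P,1]; return np.array([c['cy']+f*q[1]/q[2],c['cx']+f*q[0]/q[2]])
E
python3 - <<'E'
from h import *
import cv2
np.set_printoptions(precision=1,suppress=True)
o=readout.get_obs();R=np.array(o['tool_rot']);P=np.array(o['position']);print(o['time_s'],P,R,o['joints'])
full=optics.camera('side')
im=np.clip(full[220:310,260:350].astype(float)*2,0,255).astype('uint8')
z=lambda q:np.ascontiguousarray(cv2.resize(q[:,:,::-1],(600,600),interpolation=cv2.INTER_CUBIC))
im=z(im);k=600/90
for a,col in((14,(0,0,255)),(-12,(0,255,255))):
  for y in(-11,11):
    for zz in(-8,8):
      s=proj('side',P+R@[a,y,zz]); cv2.circle(im,(int((s[1]-260)*k),int((s[0]-220)*k)),3,col,-1 if y>0 else 1)
cv2.imwrite('pics/s5.png',im)
w=optics.camera('wrist'); cv2.imwrite('pics/w5.png',w[:,:,::-1])
t=np.clip(optics.camera('top')[220:320,140:260].astype(float)*1.8,0,255).astype('uint8')
cv2.imwrite('pics/t5.png',cv2.resize(t[:,:,::-1],(720,600),interpolation=cv2.INTER_CUBIC))
E
```

```text
8.55 [450.9 235.8 202.8] [[ 0.  -0.2  1. ]
 [ 0.   1.   0.2]
 [-1.   0.   0. ]] [ 0.3 -0.1  1.9 -0.   1.3  0.1]
```

View pics/s5.png

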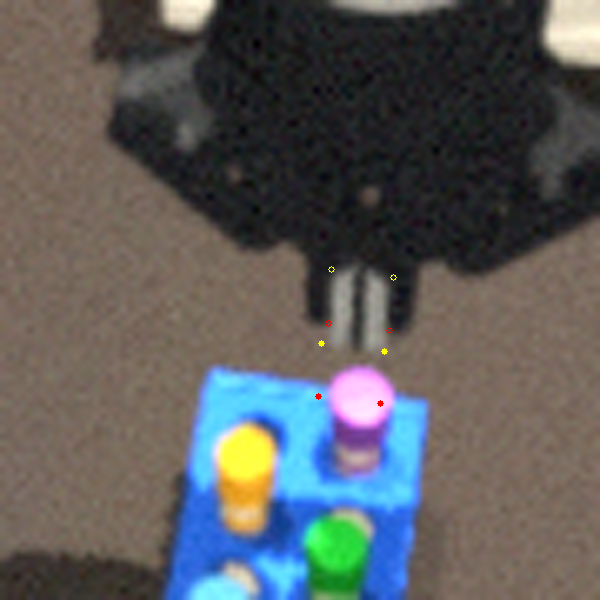

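View pics/w5.png

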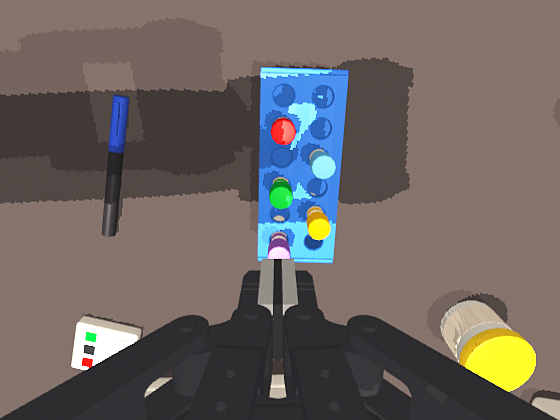

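```bash
python3 - <<'E'
from h import *
import cv2
np.set_printoptions(precision=1,suppress=True)
R=np.array([[0,.911,.412],[0,.412,-.911],[-1,0,0]]);P=np.array([452.5,236.2,215.6])
im=cv2.imread('pics/s2.png')[215:285,285:355]; k=600/70
im=cv2.resize(np.clip(im*2.5,0,255).astype('uint8'),(600,600),interpolation=cv2.INTER_CUBIC)
for a,col in((14,(0,0,255)),(-12,(0,255,255))):
  for y in(-11,11):
    for zz in(-8,8):
      s=proj('side',P+R@[a,y,zz]); cv2.circle(im,(int((s[1]-285)*k),int((s[0]-215)*k)),4,col,-1 if zz<0 else 1)
cv2.imwrite('pics/s6.png',im)
c=optics.calibration('wrist')
p,v=ray('wrist',(194,281)); print(p+v*(88-p[2])/v[2], np.array(readout.get_obs()['position']))
E
```

```text
[451.8 239.2  88. ] [450.9 235.8 202.7]
```

View pics/s6.png

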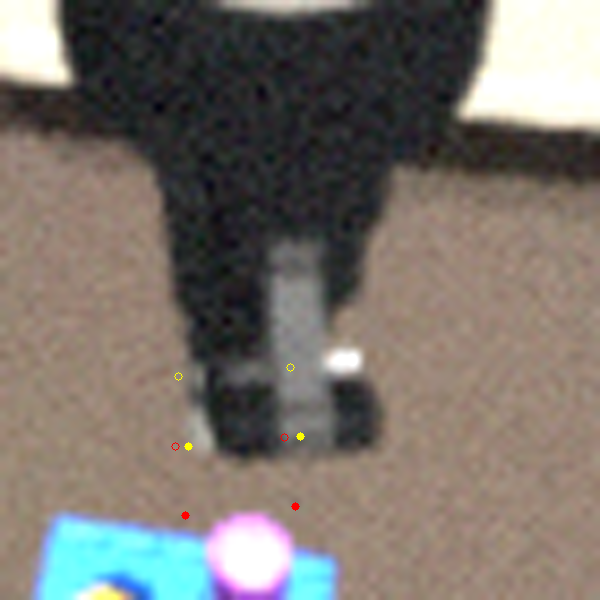

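View pics/t5.png

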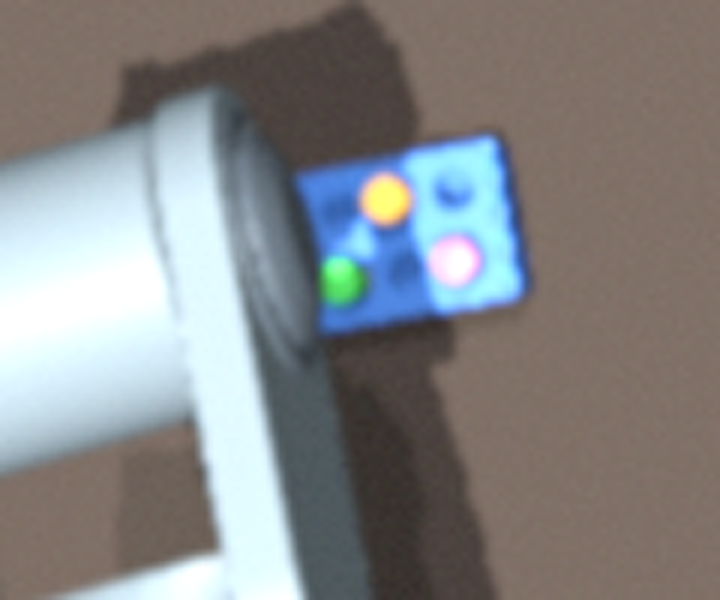

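Request:
play_rows --steps '[{"dx": -4, "dy": 0, "dz": 2, "ax": 0, "ay": 0, "az": 0, "jaw": 0}, {"dx": -4, "dy": 0, "dz": 3, "ax": 0, "ay": 0, "az": 0, "jaw": 0}, {"dx": -3, "dy": 0, "dz": 3, "ax": 0, "ay": -8.5, "az": 0, "jaw": 0}, {"dx": 0, "dy": 0, "dz": 0, "ax": 0, "ay": -8.5, "az": 0, "jaw": 0}, {"dx": 0, "dy": 0, "dz": 0, "ax": 0, "ay": -8.5, "az": 0, "jaw": 0}, {"dx": 0, "dy": 0, "dz": 0, "ax": 0, "ay": -8.5, "az": 0, "jaw": 0}, {"dx": 0, "dy": 0, "dz": 0, "ax": 0, "ay": -8.5, "az": 0, "jaw": 0}, {"dx": 0, "dy": 0, "dz": 0, "ax": 0, "ay": 0, "az": 0, "jaw": 0}, {"dx": 0, "dy": 0, "dz": 0, "ax": 0, "ay": 0, "az": 0, "jaw": 0}, {"dx": 0, "dy": 0, "dz": 0, "ax": 0, "ay": 0, "az": 0, "jaw": 0}]'

```text
time_s: 9.7
position: [531.0, 251.0, 315.2]
tool_rot: [[0.665, -0.187, 0.723], [0.127, 0.982, 0.138], [-0.736, 0.0, 0.677]]
ft_force: [-0.1, -0.6, 1.1]
finger_gap: 0.0
```

```bash
python3 - <<'E'
from h import *
import cv2
np.set_printoptions(precision=2,suppress=True)
o=readout.get_obs();R=np.array(o['tool_rot']);P=np.array(o['position']);print(o['time_s'],P,R,o['joints'])
for n in('side','top'):
  full=optics.camera(n); cv2.imwrite(f'pics/{n}7raw.png',full[:,:,::-1])
  s=proj(n,P); r0,c0=int(s[0])-40,int(s[1])-40; k=600/80
  print(n,s,r0,c0)
  im=np.clip(full[r0:r0+80,c0:c0+80].astype(float)*2,0,255).astype('uint8')
  im=np.ascontiguousarray(cv2.resize(im[:,:,::-1],(600,600),interpolation=cv2.INTER_CUBIC))
  for a,col in((14,(0,0,255)),(-12,(0,255,255))):
   for y in(-11,11):
    for zz in(-8,8):
      q=proj(n,P+R@[a,y,zz]); cv2.circle(im,(int((q[1]-c0)*k),int((q[0]-r0)*k)),4,col,-1 if y>0 else 1)
  cv2.imwrite(f'pics/{n}7.png',im)
E
```

```text
9.7 [531.03 251.03 315.17] [[ 0.66 -0.19  0.72]
 [ 0.13  0.98  0.14]
 [-0.74  0.    0.68]] [ 0.27 -0.36  2.09 -0.09  0.66  0.14]
side [226.2 263.9] 186 223
top [226.43 164.72] 186 124
```

View pics/top7.png

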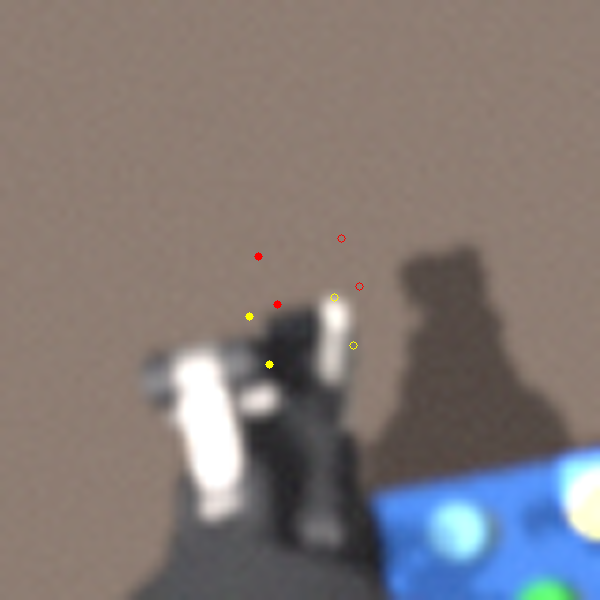

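View pics/side7.png

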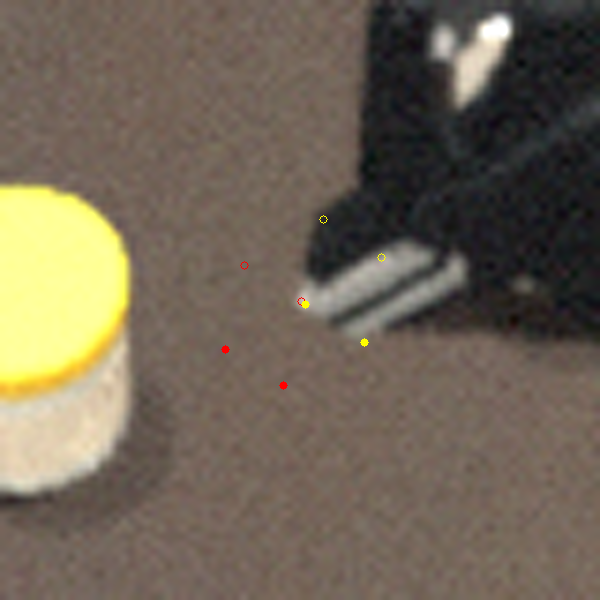

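Request:
play_rows --steps '[{"dx": 0, "dy": 0, "dz": 0, "ax": 0, "ay": 8.5, "az": 0, "jaw": 0}, {"dx": 0, "dy": 0, "dz": 0, "ax": 0, "ay": 8.5, "az": 0, "jaw": 0}, {"dx": 0, "dy": 0, "dz": 0, "ax": 0, "ay": 8.5, "az": 0, "jaw": 0}, {"dx": 0, "dy": 0, "dz": 0, "ax": 0, "ay": 8.5, "az": 0, "jaw": 0}, {"dx": 0, "dy": 0, "dz": 0, "ax": 0, "ay": 8.5, "az": 0, "jaw": 0}, {"dx": 0, "dy": 0, "dz": -3, "ax": 0, "ay": 0, "az": 0, "jaw": 0}, {"dx": 0, "dy": 0, "dz": -3, "ax": 0, "ay": 0, "az": 0, "jaw": 0}, {"dx": 0, "dy": 0, "dz": -2, "ax": 0, "ay": 0, "az": 0, "jaw": 0}, {"dx": 4, "dy": 0, "dz": 0, "ax": 0, "ay": 0, "az": 0, "jaw": 0}, {"dx": 4, "dy": 0, "dz": 0, "ax": 0, "ay": 0, "az": 0, "jaw": 0}, {"dx": 0, "dy": 0, "dz": 0, "ax": 0, "ay": 0, "az": 0, "jaw": 0}, {"dx": 0, "dy": 0, "dz": 0, "ax": 0, "ay": 0, "az": 0, "jaw": 0}]'

```text
time_s: 11.0
position: [451.7, 235.9, 233.6]
tool_rot: [[-0.0, -0.188, 0.982], [0.0, 0.982, 0.188], [-1.0, 0.0, -0.0]]
ft_force: [0.9, -0.3, 0.3]
finger_gap: 0.0
```

```bash
python3 - <<'E'
from h import *
np.set_printoptions(precision=2,suppress=True)
R=np.array([[0.665,-0.187,0.723],[0.127,0.982,0.138],[-0.736,0,0.677]]);P=np.array([531.03,251.03,315.17])
x,e=tri((224.7,263),(227.3,160)); print(x,e,R.T@(x-P))
o=readout.get_obs();print(o['time_s'],o['position'],o['tool_rot'],o['joint_velocities'])
E
```

```text
[529.09 256.95 327.46] 1.3335495418481949 [-9.58  6.17  7.74]
11.0 [451.69 235.89 233.55] [[-0.   -0.19  0.98]
 [ 0.    0.98  0.19]
 [-1.    0.   -0.  ]] [-0.   -0.03 -0.05  0.   -0.01 -0.  ]
```

Request:
play_rows --steps '[{"dx": 4, "dy": 0, "dz": 0, "ax": 0, "ay": 0, "az": 0, "jaw": 0}, {"dx": 4, "dy": 0, "dz": 0, "ax": 0, "ay": 0, "az": 0, "jaw": 0}, {"dx": 3, "dy": 0, "dz": 0, "ax": 0, "ay": 0, "az": 0, "jaw": 0}, {"dx": 1, "dy": 0, "dz": 0, "ax": 0, "ay": 0, "az": 0, "jaw": 0}, {"dx": 0.7, "dy": 0, "dz": 0, "ax": 0, "ay": 0, "az": 0, "jaw": 0}, {"dx": 0, "dy": 0, "dz": 0, "ax": 0, "ay": 0, "az": 0, "jaw": 0}, {"dx": 0, "dy": 0, "dz": 0, "ax": 0, "ay": 0, "az": 0, "jaw": 0}]'

```text
time_s: 11.7
position: [452.6, 236.2, 107.9]
tool_rot: [[0.004, -0.188, 0.982], [0.001, 0.982, 0.188], [-1.0, 0.0, 0.004]]
ft_force: [0.2, -0.1, 0.3]
finger_gap: 0.2
```

```bash
cat > look.py <<'E'
from h import *
import cv2,sys
tag=sys.argv[1]; C=np.array(eval(sys.argv[2])) # target pt
np.set_printoptions(precision=1,suppress=True)
o=readout.get_obs();R=np.array(o['tool_rot']);P=np.array(o['position']);print(o['time_s'],P,o['ft_force'])
out=[]
for n in('side','wrist'):
  full=optics.camera(n)
  s=proj(n,P); h=30 if n=='side' else 60; r0,c0=int(s[0])-h,int(s[1])-h; k=400/(2*h)
  im=np.clip(full[r0:r0+2*h,c0:c0+2*h].astype(float)*2,0,255).astype('uint8')
  im=np.ascontiguousarray(cv2.resize(im[:,:,::-1],(400,400),interpolation=cv2.INTER_CUBIC))
  for a,col in((14,(0,0,255)),(-11,(0,255,255))):
   for y in(-11,11):
    for zz in(-8,8):
      q=proj(n,P+R@[a,y,zz]); cv2.circle(im,(int((q[1]-c0)*k),int((q[0]-r0)*k)),2,col,-1 if y>0 else 1)
  q=proj(n,C); cv2.circle(im,(int((q[1]-c0)*k),int((q[0]-r0)*k)),3,(255,0,255),-1)
  out.append(im)
cv2.imwrite(f'pics/{tag}.png',np.hstack(out))
E
python3 look.py l1 "[452,235.5,88]"
```

```text
11.7 [452.6 236.2 107.9] [ 0.2 -0.1  0.3]
```

View pics/l1.png

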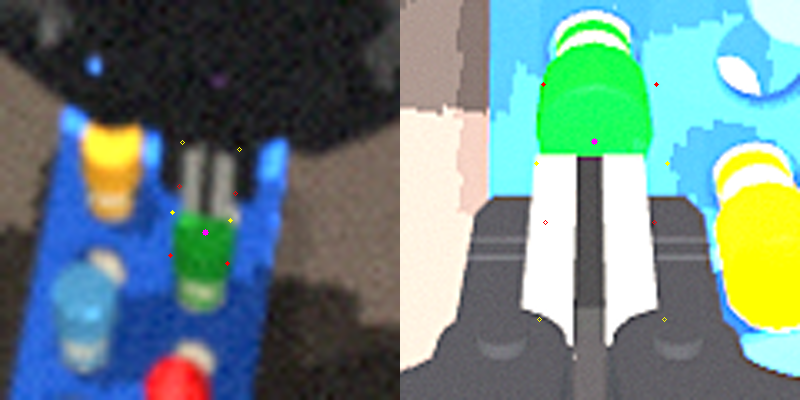

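Request:
play_rows --steps '[{"dx": 0.4, "dy": 0, "dz": 0, "ax": 0, "ay": 0, "az": 0, "jaw": 0}, {"dx": 0.4, "dy": 0, "dz": 0, "ax": 0, "ay": 0, "az": 0, "jaw": 0}, {"dx": 0, "dy": 0, "dz": 0, "ax": 0, "ay": 0, "az": 0, "jaw": 0}, {"dx": 0, "dy": 0, "dz": 0, "ax": 0, "ay": 0, "az": 0, "jaw": 0}]'

```text
time_s: 12.2
position: [450.7, 235.7, 97.4]
tool_rot: [[-0.001, -0.188, 0.982], [-0.0, 0.982, 0.188], [-1.0, -0.0, -0.001]]
ft_force: [-0.1, 0.3, 0.3]
finger_gap: 0.1
```

```bash
python3 look.py l2 "[452,235.5,88]"
```

```text
12.2 [450.7 235.7  97.4] [-0.1  0.3  0.3]
```

View pics/l2.png

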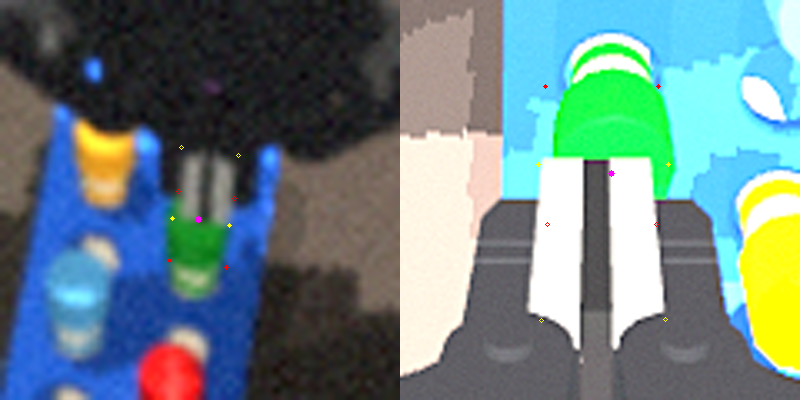

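Request:
play_rows --steps '[{"dx": 0, "dy": 0, "dz": 0.2, "ax": 0, "ay": 0, "az": 0, "jaw": 0}, {"dx": 0, "dy": 0, "dz": 0, "ax": 0, "ay": 0, "az": 0, "jaw": 0}, {"dx": 0, "dy": 0, "dz": 0, "ax": 0, "ay": 0, "az": 0, "jaw": 0}, {"dx": 0, "dy": 0, "dz": 0, "ax": 0, "ay": 0, "az": 0, "jaw": 0}, {"dx": 0, "dy": 0, "dz": 0, "ax": 0, "ay": 0, "az": 0, "jaw": 0}, {"dx": 0, "dy": 0, "dz": 0, "ax": 0, "ay": 0, "az": 0, "jaw": 0}, {"dx": 0, "dy": 0, "dz": 0, "ax": 0, "ay": 0, "az": 0, "jaw": 0}, {"dx": 0, "dy": 0, "dz": 0, "ax": 0, "ay": 0, "az": 0, "jaw": 0}, {"dx": 0, "dy": 0, "dz": 0, "ax": 0, "ay": 0, "az": 0, "jaw": 0}, {"dx": 0, "dy": 0, "dz": 0, "ax": 0, "ay": 0, "az": 0, "jaw": 0}, {"dx": 0, "dy": 0, "dz": 0, "ax": 0, "ay": 0, "az": 0, "jaw": 0}, {"dx": 0, "dy": 0, "dz": 0, "ax": 0, "ay": 0, "az": 0, "jaw": 0}]'

```text
time_s: 13.5
position: [452.9, 236.1, 97.7]
tool_rot: [[-0.0, -0.188, 0.982], [-0.0, 0.982, 0.188], [-1.0, -0.0, -0.0]]
ft_force: [-0.2, -0.4, -0.7]
finger_gap: 0.1
```

Request:
play_rows --steps '[{"dx": 0, "dy": 0, "dz": 0, "ax": 0, "ay": 0, "az": 0, "jaw": 0}, {"dx": 0, "dy": 0, "dz": 0, "ax": 0, "ay": 0, "az": 0, "jaw": 0}, {"dx": 0, "dy": 0, "dz": 0, "ax": 0, "ay": 0, "az": 0, "jaw": 0}, {"dx": 0, "dy": 0, "dz": 0, "ax": 0, "ay": 0, "az": 0, "jaw": 0}, {"dx": 0, "dy": 0, "dz": 0, "ax": 0, "ay": 0, "az": 0, "jaw": 0}, {"dx": 0, "dy": 0, "dz": 0, "ax": 0, "ay": 0, "az": 0, "jaw": 0}, {"dx": 0, "dy": 0, "dz": 0, "ax": 0, "ay": 0, "az": 0, "jaw": 0}, {"dx": 0, "dy": 0, "dz": 0, "ax": 0, "ay": 0, "az": 0, "jaw": 0}, {"dx": 0, "dy": 0, "dz": 0, "ax": 0, "ay": 0, "az": 0, "jaw": 0}, {"dx": 0, "dy": 0, "dz": 0, "ax": 0, "ay": 0, "az": 0, "jaw": 0}, {"dx": 0, "dy": 0, "dz": 0, "ax": 0, "ay": 0, "az": 0, "jaw": 0}, {"dx": 0, "dy": 0, "dz": 0, "ax": 0, "ay": 0, "az": 0, "jaw": 0}]'

```text
time_s: 14.7
position: [452.9, 236.2, 97.7]
tool_rot: [[0.0, -0.188, 0.982], [0.0, 0.982, 0.188], [-1.0, 0.0, 0.0]]
ft_force: [-0.6, -0.5, -0.7]
finger_gap: 0.1
```

```bash
python3 look.py l3 "[452,235.5,88]"
```

```text
14.7 [452.9 236.2  97.7] [-0.6 -0.5 -0.7]
```

View pics/l3.png

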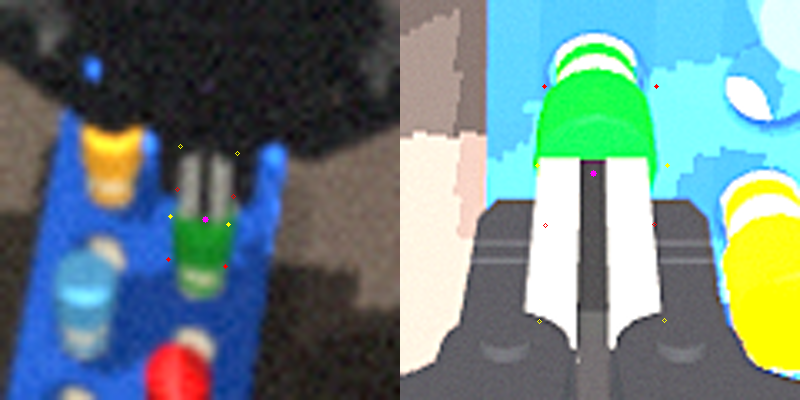

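Request:
play_rows --steps '[{"dx": 0, "dy": 0, "dz": 0, "ax": 0, "ay": 0, "az": 0, "jaw": 0}, {"dx": 0, "dy": 0, "dz": 0, "ax": 0, "ay": 0, "az": 0, "jaw": 0}, {"dx": 0, "dy": 0, "dz": 0, "ax": 0, "ay": 0, "az": 0, "jaw": 0}, {"dx": -4, "dy": 0, "dz": 0, "ax": 0, "ay": 0, "az": 0, "jaw": 0}, {"dx": -4, "dy": 0, "dz": 0, "ax": 0, "ay": 0, "az": 0, "jaw": 0}, {"dx": -4, "dy": 0, "dz": 0, "ax": 0, "ay": 0, "az": 0, "jaw": 0}, {"dx": -4, "dy": 0, "dz": 0, "ax": 0, "ay": 0, "az": 0, "jaw": 0}, {"dx": -4, "dy": 0, "dz": 0, "ax": 0, "ay": 0, "az": 0, "jaw": 0}, {"dx": -4, "dy": 0, "dz": 0, "ax": 0, "ay": 0, "az": 0, "jaw": 0}, {"dx": 0, "dy": 0, "dz": 0, "ax": 0, "ay": 0, "az": 0, "jaw": 0}]'

```text
time_s: 15.8
position: [455.3, 236.8, 345.0]
tool_rot: [[0.012, -0.188, 0.982], [0.003, 0.982, 0.188], [-1.0, 0.001, 0.012]]
ft_force: [-0.1, -0.3, 0.3]
finger_gap: -0.3
```

Request:
play_rows --steps '[{"dx": 0, "dy": -3.9, "dz": 0, "ax": 0, "ay": 0, "az": 0, "jaw": 0}, {"dx": 0, "dy": -3.9, "dz": 0, "ax": 0, "ay": 0, "az": 0, "jaw": 0}, {"dx": 0, "dy": -3.9, "dz": 0, "ax": 0, "ay": 0, "az": 0, "jaw": 0}, {"dx": 0, "dy": -3.9, "dz": 0, "ax": 0, "ay": 0, "az": 0, "jaw": 0}, {"dx": 0, "dy": -3.9, "dz": 0, "ax": 0, "ay": 0, "az": 0, "jaw": 0}, {"dx": 0, "dy": -3.9, "dz": 0, "ax": 0, "ay": 0, "az": 0, "jaw": 0}, {"dx": 0, "dy": -3.9, "dz": 0, "ax": 0, "ay": 0, "az": 0, "jaw": 0}, {"dx": 0, "dy": -3.9, "dz": 0, "ax": 0, "ay": 0, "az": 0, "jaw": 0}, {"dx": 0, "dy": -3.9, "dz": -0.1, "ax": 0, "ay": 0, "az": 0, "jaw": 0}, {"dx": 0, "dy": -3.9, "dz": -0.2, "ax": 0, "ay": 0, "az": 0, "jaw": 0}, {"dx": 0, "dy": -3.9, "dz": -0.2, "ax": 0, "ay": 0, "az": 0, "jaw": 0}, {"dx": 0, "dy": -3.9, "dz": -0.2, "ax": 0, "ay": 0, "az": 0, "jaw": 0}]'

```text
time_s: 17.0
position: [533.8, -226.4, 336.8]
tool_rot: [[-0.001, -0.188, 0.982], [0.001, 0.982, 0.188], [-1.0, 0.001, -0.001]]
ft_force: [1.0, 0.4, -0.1]
finger_gap: 0.0
```

Request:
play_rows --steps '[{"dx": 0, "dy": 0, "dz": 0, "ax": 0, "ay": 0, "az": 0, "jaw": 0}, {"dx": 0, "dy": 0, "dz": 0, "ax": 0, "ay": 0, "az": 0, "jaw": 0}, {"dx": 0, "dy": 0, "dz": 0, "ax": 0, "ay": 0, "az": 0, "jaw": 0}]'

```text
time_s: 17.3
position: [533.9, -223.9, 337.3]
tool_rot: [[-0.001, -0.189, 0.982], [0.001, 0.982, 0.189], [-1.0, 0.001, -0.0]]
ft_force: [-0.2, 0.2, 1.2]
finger_gap: 0.1
```

```bash
python3 - <<'E'
from h import *
import cv2
np.set_printoptions(precision=1,suppress=True)
o=readout.get_obs(); print(o['time_s'],o['position'],o['joints'])
c=optics.calibration('wrist'); im=optics.camera('wrist'); cv2.imwrite('pics/w8.png',im[:,:,::-1])
for d in spotter.mark_of('wrist','place0')[:6]:
    p,v=ray('wrist',d['location'],c); print(np.array(d['location']),round(d['score'],2),p+v*(178-p[2])/v[2])
for d in spotter.mark_of('wrist','spuncap_green')[:2]+spotter.mark_of('wrist','spuncap_red_a')[:2]:
    p,v=ray('wrist',d['location'],c); print('cap',np.array(d['location']),round(d['score'],2),p+v*(199-p[2])/v[2])
E
```

```text
17.3 [ 533.9 -223.9  337.3] [-0.6  0.   1.6  0.   1.5 -0.8]
[160.9 165.7] 0.98 [ 437.2 -222.7  178. ]
[ 93.2 172.2] 0.94 [ 436.9 -167.5  178. ]
[200.1 220.3] 0.92 [ 487.  -248.2  178. ]
[180.7 279. ] 0.89 [ 533.6 -221.7  178. ]
[116.3 292.4] 0.8 [ 534.2 -167.1  178. ]
cap [114.  181.8] 0.9 [ 451.  -179.6  199. ]
cap [191.9 218. ] 0.92 [ 486.3 -234.8  199. ]
cap [ 92. 228.] 0.59 [ 482.8 -157.4  199. ]
```

View pics/w8.png

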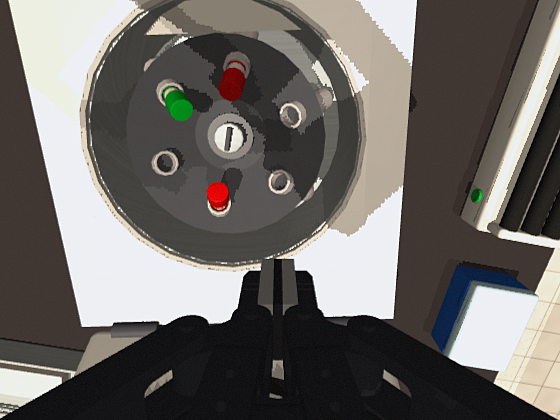

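Request:
play_rows --steps '[{"dx": 4, "dy": 0, "dz": 0, "ax": 0, "ay": 0, "az": 0, "jaw": 0}, {"dx": 4, "dy": 0, "dz": 0, "ax": 0, "ay": 0, "az": 0, "jaw": 0}, {"dx": 3, "dy": 0, "dz": 0, "ax": 0, "ay": 0, "az": 0, "jaw": 0}, {"dx": 1, "dy": 0, "dz": 0, "ax": 0, "ay": 0, "az": 0, "jaw": 0}, {"dx": 0, "dy": 0, "dz": 0, "ax": 0, "ay": 0, "az": 0, "jaw": 0}, {"dx": 0, "dy": 0, "dz": 0, "ax": 0, "ay": 0, "az": 0, "jaw": 0}, {"dx": 0, "dy": 0, "dz": 0, "ax": 0, "ay": 0, "az": 0, "jaw": 0}]'

```text
time_s: 18.2
position: [535.2, -225.5, 220.2]
tool_rot: [[0.004, -0.188, 0.982], [-0.002, 0.982, 0.188], [-1.0, -0.003, 0.003]]
ft_force: [0.9, 0.0, 0.5]
finger_gap: -0.2
```

```bash
python3 look.py l4 "[534,-224,178]"; python3 - <<'E'
from h import *
import cv2
np.set_printoptions(precision=1,suppress=True)
c=optics.calibration('wrist'); im=optics.camera('wrist'); cv2.imwrite('pics/w9.png',im[:,:,::-1])
for d in spotter.mark_of('wrist','place0')[:6]:
    p,v=ray('wrist',d['location'],c); print(np.array(d['location']),round(d['score'],2),p+v*(178-p[2])/v[2])
E
```

```text
18.2 [ 535.2 -225.5  220.2] [0.9 0.  0.5]
[ 97.9 106. ] 0.98 [ 437.1 -169.2  178. ]
[201.1 103.4] 0.74 [ 438.3 -223.1  178. ]
[231.5 276.9] 0.71 [ 532.9 -223.   178. ]
[261.1 186.2] 0.67 [ 485.9 -250.2  178. ]
[131.1 296.3] 0.63 [ 532.4 -167.5  178. ]
```

View pics/l4.png

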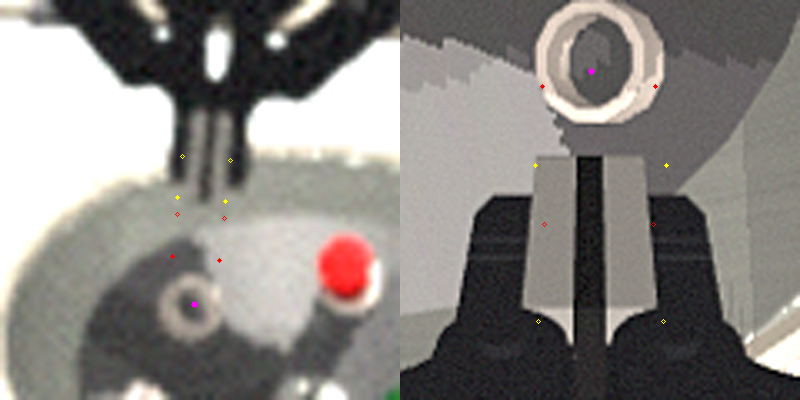

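View pics/w9.png

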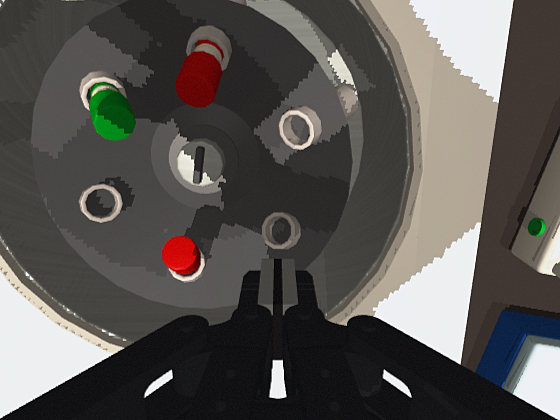

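Request:
play_rows --steps '[{"dx": 1, "dy": 0.1, "dz": 0, "ax": 0, "ay": 0, "az": 0, "jaw": 0}, {"dx": 1, "dy": 0.1, "dz": 0, "ax": 0, "ay": 0, "az": 0, "jaw": 0}, {"dx": 0.8, "dy": 0, "dz": 0, "ax": 0, "ay": 0, "az": 0, "jaw": 0}, {"dx": 0.2, "dy": 0, "dz": 0, "ax": 0, "ay": 0, "az": 0, "jaw": 0}, {"dx": 0, "dy": 0, "dz": 0, "ax": 0, "ay": 0, "az": 0, "jaw": 0}, {"dx": 0, "dy": 0, "dz": 0, "ax": 0, "ay": 0, "az": 0, "jaw": 0}, {"dx": 0, "dy": 0, "dz": 0, "ax": 0, "ay": 0, "az": 0, "jaw": 0}, {"dx": 0, "dy": 0, "dz": 0, "ax": 0, "ay": 0, "az": 0, "jaw": 0}]'

```text
time_s: 19.2
position: [533.9, -223.0, 188.2]
tool_rot: [[0.001, -0.188, 0.982], [-0.0, 0.982, 0.188], [-1.0, -0.001, 0.001]]
ft_force: [-0.1, 0.0, -0.2]
finger_gap: 0.1
```

```bash
python3 look.py l5 "[534.5,-223.5,178]"
```

```text
19.2 [ 533.9 -223.   188.2] [-0.1  0.  -0.2]
```

View pics/l5.png

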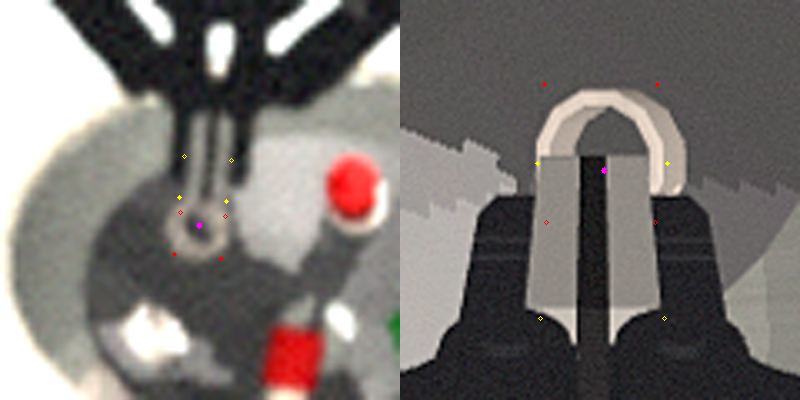

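Request:
play_rows --steps '[{"dx": 0, "dy": 0.1, "dz": 0.2, "ax": 0, "ay": 0, "az": 0, "jaw": 0}, {"dx": 0, "dy": 0, "dz": 0, "ax": 0, "ay": 0, "az": 0, "jaw": 0}, {"dx": 0, "dy": 0, "dz": 0, "ax": 0, "ay": 0, "az": 0, "jaw": 0}, {"dx": 0, "dy": 0, "dz": 0, "ax": 0, "ay": 0, "az": 0, "jaw": 0}, {"dx": 0, "dy": 0, "dz": 0, "ax": 0, "ay": 0, "az": 0, "jaw": 0}, {"dx": 0, "dy": 0, "dz": 0, "ax": 0, "ay": 0, "az": 0, "jaw": 0}, {"dx": 0, "dy": 0, "dz": 0, "ax": 0, "ay": 0, "az": 0, "jaw": 0}, {"dx": 0, "dy": 0, "dz": 0, "ax": 0, "ay": 0, "az": 0, "jaw": 0}, {"dx": 0, "dy": 0, "dz": 0, "ax": 0, "ay": 0, "az": 0, "jaw": 0}, {"dx": 0, "dy": 0, "dz": 0, "ax": 0, "ay": 0, "az": 0, "jaw": 0}, {"dx": 0, "dy": 0, "dz": 0, "ax": 0, "ay": 0, "az": 0, "jaw": 0}, {"dx": 0, "dy": 0, "dz": 0, "ax": 0, "ay": 0, "az": 0, "jaw": 0}]'

```text
time_s: 20.5
position: [535.4, -221.5, 187.7]
tool_rot: [[0.0, -0.188, 0.982], [-0.0, 0.982, 0.188], [-1.0, -0.0, 0.0]]
ft_force: [-0.4, -0.1, 0.3]
finger_gap: 0.2
```

Request:
play_rows --steps '[{"dx": 0, "dy": 0, "dz": 0, "ax": 0, "ay": 0, "az": 0, "jaw": 0}, {"dx": 0, "dy": 0, "dz": 0, "ax": 0, "ay": 0, "az": 0, "jaw": 0}, {"dx": 0, "dy": 0, "dz": 0, "ax": 0, "ay": 0, "az": 0, "jaw": 0}, {"dx": 0, "dy": 0, "dz": 0, "ax": 0, "ay": 0, "az": 0, "jaw": 0}, {"dx": 0, "dy": 0, "dz": 0, "ax": 0, "ay": 0, "az": 0, "jaw": 0}, {"dx": 0, "dy": 0, "dz": 0, "ax": 0, "ay": 0, "az": 0, "jaw": 0}, {"dx": 0, "dy": 0, "dz": 0, "ax": 0, "ay": 0, "az": 0, "jaw": 0}, {"dx": 0, "dy": 0, "dz": 0, "ax": 0, "ay": 0, "az": 0, "jaw": 0}, {"dx": 0, "dy": 0, "dz": 0, "ax": 0, "ay": 0, "az": 0, "jaw": 0}, {"dx": 0, "dy": 0, "dz": 0, "ax": 0, "ay": 0, "az": 0, "jaw": 0}, {"dx": 0, "dy": 0, "dz": 0, "ax": 0, "ay": 0, "az": 0, "jaw": 0}, {"dx": 0, "dy": 0, "dz": 0, "ax": 0, "ay": 0, "az": 0, "jaw": 0}]'

```text
time_s: 21.7
position: [535.4, -221.5, 187.7]
tool_rot: [[0.0, -0.188, 0.982], [-0.0, 0.982, 0.188], [-1.0, -0.0, -0.0]]
ft_force: [-0.3, 0.0, -0.6]
finger_gap: 0.0
```

```bash
python3 look.py l6 "[534.5,-223.5,178]"
```

```text
21.7 [ 535.4 -221.5  187.7] [-0.3  0.  -0.6]
```

View pics/l6.png

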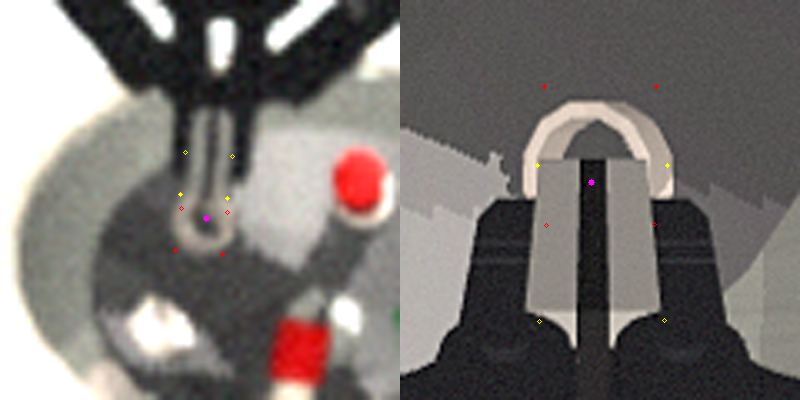

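```bash
python3 -c "
from cell import bot,readout
print(bot.finish_job()); print(readout.get_obs()['position'],readout.get_obs()['time_s'])"
```

```text
the job is handed in; nothing more can be done
None
the job is handed in; nothing more can be done
```

I pointed with shut fingers, straight down, at the green-capped tube in the rack, and held there for about 2.5 s. I then travelled high to the empty rotor place straight across from the rotor's green-capped tube. I held there about 2.5 s and handed the job in at 21.7 s, still pointing.

**Final pose:** by the cameras, the fingertips were about 20 mm above the rack cap, and at the end about 21 mm above the mouth of the rotor place. Sideways they were within about 2–3 mm of centre both times. The force readings stayed at noise level in every report (at most about 1.6 N), and the pictures showed nothing touched or moved.

**Disagreement with the description:** the text puts the fingertips 14 mm ahead of the TCP. The side, top and wrist pictures all put the shut tips about 11 mm behind it. I went by the pictures. With the stated 14 mm the tips would have been pressing about 4 mm into the cap, and no force showed.

**Extra moves:** I first hovered over the same cap with the tips about 45–50 mm up. I then rose, turned and tilted the tool to measure the tips, and came back down for the real hold.

**Smaller disagreements:**
- The camera estimates of the cap and the rotor place differed by 2–4 mm.
- One side-camera network reading of the cap was about 8 mm off, so I left it out.

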